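Clear the gouge, then hold a mould blank in the corner of the carving board

ROBOT

A 7-joint arm with a two-finger parallel gripper is mounted at the origin on the work surface. World frame = base frame: x ahead of the robot, y to its left, z up, the work surface at z = 0. Lengths are in mm, angles in rad, forces in N, time in s.
With the tool pointing down it reaches from about 350 to 775 mm from the base axis. Payload 3.1 kg.
Tool frame: the origin (TCP) lies midway between the tips of the shut fingers; the grasp point (between the pads) lies 19 mm behind it; y points along the fingers, x is the direction in which the jaws open and shut, and the axes are right-handed (so a half turn about y gives the same grasp; the last joint's range is limited). The gripper opens to 85 mm and grips with 20 to 120 N. Pads are 22 mm wide; open, the fingers measure 114 mm over their backs; the gripper's body (76 mm by 85 mm) begins 54 mm behind the grasp point. The pads swing forward as they close: fully open they stand 13 mm farther back than shut.
Start: joints at [1.113, 0.311, 0.014, 1.512, -0.004, 1.319, -0.027], TCP at [222.19, -503.139, 231.304] pointing down, gripper open.
Joint ranges: [-2.7, 2.7], [-0.3, 1.91], [-1.27, 1.3], [0.12, 2.57], [-1.44, 4.58], [0.2, 2.03], [-3.05, 3.05]. Speed limits (rad/s): [2.79, 2.79, 3.14, 3.14, 3.14, 3.14, 3.14].

INTERFACE

Orientations are given as [roll, pitch, yaw] about the fixed x, y, z axes, in that order (R = Rz(yaw) Ry(pitch) Rx(roll)).
In Python, from rig import arm, eyes, workorder gives the robot as it stands.
- The arm moves only by the shell command python3 -m pendant 'ROWS' [FORCE]. ROWS is JSON, a list of rows, each a list of 3 entries, a list of its own where there are three numbers: the shift along the world's x, y, z in mm, then the turn about the world's z in degrees, then the opening, from 0 (shut) to 1 (fully open). In form: [[[tx, ty, tz], twist, fingers], ...]. A call has 1 to 20 rows; each row shifts and turns the commanded pose from where the row before left it; what a row does not reach is not made up. A row lasts 1/10 s, in which the tool goes at most 50 mm and 8.59 degrees, less where a joint would pass 70% of its speed; a pose out of reach is approached as far as the arm can. A call is refused whole if a number of a shift passes 50 or a number of a turn 8.59, either way. A call with a gripper value outside its range is refused whole. The fingers move at their own pace and stop on an object; FORCE is the grip in N (left out, the last holds). Time passes only in rows, so rows that do not move let the fingers close. It gives the time, the measured TCP pose, the force and the opening at its end, in the units of the state.
- arm.get_obs(): the state, without advancing time (a new reading comes with each control period).
- eyes.read_camera(name): name is "scene" or "side" or "wrist"; returns a dict with "img" (384x512x3 uint8, red, green, blue), "K" (3x3 intrinsics, pixels), "world_from_camera" (4x4, takes a point from camera to world coordinates); the wrist camera has in their place "tool_from_camera" (4x4, takes a point from camera to tool coordinates, whose origin is the TCP and whose axes are the tool frame's). Camera axes: x right, y down, z forward; pixel columns grow to the right and rows downward; lengths in mm; the calibration is good to about 2 mm. A picture is of the moment at which its call begins: read the wrist's pose just before it. There is no depth.
- workorder.hand_in(): hands the job in, once; it reports no verdict.
The state is a dict: "t": time; "qpos": joint angles; "joint_velocities": joint speeds; "effort": joint torques, N m; "tcp_pos": TCP position; "tcp_rot": TCP orientation; "ft_force": force on the tool from outside, world axes, zero at the start; "wrist_torque": the same for the moment, N m; "gripper_width": finger opening in mm.
Only numpy, scipy, OpenCV 4.12 (cv2) and the standard library are available. Lean on these libraries where they do the work, as an engineer would, in place of code of your own. Each camera call takes 0.05 s, during which the arm holds its last target.

TASK

The next mooncake mould blank is to be held for carving: first take the gouge that was left lying in the corner of the carving board and lay it in the tool tray without dropping it. Then set the blank (the rectangular paddle) flat on the board, handle pointing away from the end stop, and push it into the corner so that the end of its head is flush against the end stop and its side is flush against the side fence. Finish while still holding it there, pressed firmly against both stops at once, and leave the pencil, the offcut and the chisel in the tray where they are.

Things in the scene. Friction and masses are not known exactly. Their poses are not given: they have to be found in the camera images.
- board: plywood carving board fixed to the bench, 320 x 250 x 18 mm. Origin: centre of its underside; x along the 320 mm, away from the robot towards the end stop, y towards the side fence (robot's left), z up; top at z = 18. Two dark wooden strips 12 mm high are screwed on it as stops at right angles: end stop across the far end, side fence along the left edge, a 12 mm chip gap between them at the corner
- end_stop: the strip across the far end of the board, 18 x 155 x 12 mm, rigid and fixed. Origin: centre of its underside, board axes. The working face looks to the board's -x, at x = 130 mm in the board's frame, and spans board y = -72 to 83 mm. Waxed wood: the blank slides on board and stops with friction about 0.35, which takes up part of any push, so a firm hold means some 10 to 20 N towards each stop
- side_fence: the strip along the left side of the board, 230 x 18 x 12 mm, rigid and fixed. Origin at the centre of its underside, on the board's top, board axes. The working face looks to the board's -y, at y = 95 mm in the board's frame, and spans board x = -112 to 118 mm
- seat_corner (a point): point on the board's top where the planes of the two working faces meet: (130, 95, 18) mm in the board's frame, with the board's axes
- blank: mould blank, pale wood, about 0.25 kg, a rectangular paddle on the bench beside the board, opposite the tray. Head 124 (x) x 62 (y) x 42 (z) mm, hollow 44 wide, 16 deep in the middle of its top; round handle 95 long, 25 to 32 thick, from one end along -x (roughly to the robot), axis 21 up. Origin: centre of the head's underside. Seated, its axes match the board's; it stands 30 mm above the stops
- blank_corner (a point): the corner at the underside of the blank's head, (62, 31, 0) mm in its frame, that goes to seat_corner
- gouge: carving gouge lying on the board, blade in the corner where the blank must go; about 0.12 kg, 210 mm long. Octagonal wooden handle 24 thick from x = -105 to 10 mm, then a steel blade up to 16 wide to x = 105. Origin under the middle of its length, 12 mm below its axis as it lies; x towards the cutting edge. Centre of mass near x = -20
- gouge_tip (a point): middle of the gouge's cutting edge, on its axis (105 mm from its middle)
- gouge_butt (a point): end of the gouge's handle, on its axis (105 mm from its middle)
- tray: open wooden tool tray, fixed on the bench to one side of the board (left or right varies), 290 (x) x 170 (y) x 28 (z) mm outside, walls and floor 6 mm thick. Origin at the centre of its underside. A flat chisel already lies in it along its +y side
- flat_chisel: bystander in the tray: a chisel 210 mm long, handle 22 mm thick, lying along the tray's x about 55 mm to the +y side of its middle. Origin under the middle of its length
- pencil: bystander on the board: flat carpenter's pencil 150 x 11 x 8 mm near the board's right edge, along its x. Origin at the centre of its underside
- offcut: bystander: wooden offcut 45 x 58 x 26 mm on the bench just ahead of the blank's head (about 30 mm from its end). Origin at the centre of its underside
Mind the look-alikes: they are no part of the job. Leave any blue look-alike of the blank alone. Leave any yellow look-alike of the gouge alone.

How it is judged (in metres and radians):
On the way, in this order (a step that is already met when the one before it is completed fails the run):
1. the gouge lies in the tool tray, let go (x of gouge_tip in the frame of tray between -0.142 and 0.142 m and y of gouge_tip in the frame of tray between -0.082 and 0.082 m and z of each of gouge_tip, gouge_butt in the frame of tray below 0.045 m and x of gouge_butt in the frame of tray between -0.142 and 0.142 m and y of gouge_butt in the frame of tray between -0.082 and 0.082 m and linear speed of gouge below 0.05 m/s and contact force between the fingers and gouge below 0.1 N), for 0.2 s.
2. the blank is pressed flush against both stops (x of blank_corner in the frame of seat_corner above -0.002 m and y of blank_corner in the frame of seat_corner above -0.002 m and z of blank_corner in the frame of seat_corner below 0.003 m and angle between the x axis of blank and the x axis of board, either way round below 0.025 rad and angle between blank's own z axis and vertical below 0.03 rad and contact force between blank and end_stop above 2 N and contact force between blank and side_fence above 2 N and contact force between any of the fingers, the arm and blank above 2 N), for 0.3 s.
At the end, for the whole second after the job is handed in: Gouge wholly within the tray, ends under 45 mm above the bench, at rest, let go. Blank flat on the board (3 mm, 0.03 rad), square to it (0.025 rad), its corner within 2 mm of both working faces, and pressed by the robot with over 2 N on the end stop and over 2 N on the side fence (all of step 1 and all of step 2); the arm keeps its last pose, push and grip.
It fails at once if the pencil or the offcut is pushed more than 30 mm from its place (distance of any of pencil, offcut from where it was at the start of the episode above 0.03 m).
It fails at once if the chisel in the tray is pushed more than 60 mm from its place (distance of flat_chisel from where it was at the start of the episode above 0.06 m).
It fails at once if the gouge is dropped or thrown (linear speed of gouge above 0.9 m/s and contact force between the fingers and gouge below 0.1 N).
It also fails if it takes over 61 s, if anything falls off the work surface, if the arm or the gripper's body presses on something with over 40 N, if the wrist force passes 120 N, or if a joint passes its speed limit or range.

## Working session

There is one attempt and no reset: what is moved stays moved. The work goes in short steps, Python scripts to look and compute and a shell command to move; the robot and the scene stay as the last step left them, time stands still between calls to the robot, and variables do not carry over. Pictures are saved under pics/ and viewed, and the job is handed in when it is done.

```bash
ls; mkdir -p pics; cat > h.py <<'E'
from rig import arm, eyes, workorder
import numpy as np, cv2
from scipy.spatial.transform import Rotation as R
def snap(n,f):
    o=arm.get_obs(); d=eyes.read_camera(n); cv2.imwrite(f'pics/{f}.png',d['img'][:,:,::-1]); 
    W=d.get('world_from_camera')
    if W is None:
        T=np.eye(4);T[:3,:3]=R.from_euler('xyz',o['tcp_rot']).as_matrix();T[:3,3]=o['tcp_pos'];W=T@np.array(d['tool_from_camera'])
    np.savez(f'pics/{f}.npz',K=d['K'],W=W); return d['img'],np.array(d['K']),np.array(W)
def load(f):
    z=np.load(f'pics/{f}.npz'); return cv2.imread(f'pics/{f}.png')[:,:,::-1],z['K'],z['W']
def cast(K,W,px,z):
    px=np.atleast_2d(px).astype(float); r=np.c_[px,np.ones(len(px))]@np.linalg.inv(K).T@W[:3,:3].T
    o=W[:3,3]; return o+r*((z-o[2])/r[:,2])[:,None]
def proj(K,W,P):
    P=np.atleast_2d(P); c=(P-W[:3,3])@W[:3,:3]; c=c@K.T; return c[:,:2]/c[:,2:]
E
python3 - <<'E'
from h import *
print(arm.get_obs())
for n in ['scene','side','wrist']:
    i,K,W=snap(n,n+'0'); print(n,K.round(1).tolist(),W.round(2).tolist())
E
```

```text
pics
{'t': 0.0, 'qpos': array([ 1.11328013,  0.3117089 ,  0.01398631,  1.51304435, -0.00444655,
        1.31915815, -0.0271979 ]), 'joint_velocities': array([ 0.00116868, -0.0006618 , -0.00040487,  0.00021804,  0.00140242,
        0.00106793,  0.00058325]), 'effort': array([-4.96440916e-04, -3.79912198e+01,  1.45658450e-01, -2.30592620e+01,
        1.21671226e-02,  1.34370010e-02, -1.44068412e-05]), 'tcp_pos': array([ 221.90786995, -502.47128443,  230.23534553]), 'tcp_rot': array([-1.57084385,  0.00228736, -1.15490748]), 'ft_force': array([-0.09060191, -1.0626691 , -0.12755767]), 'wrist_torque': array([-0.06139315,  0.05805379,  0.06443759]), 'gripper_width': 85.63119299320398}
scene [[443.9, 0.0, 258.4], [0.0, 443.9, 189.6], [0.0, 0.0, 1.0]] [[0.5, 0.67, -0.55, 1162.77], [0.87, -0.38, 0.32, -426.34], [0.01, -0.64, -0.77, 1113.71], [0.0, 0.0, 0.0, 1.0]]
side [[478.7, 0.0, 260.9], [0.0, 478.7, 191.3], [0.0, 0.0, 1.0]] [[-0.92, -0.29, 0.28, -13.3], [-0.4, 0.66, -0.64, 1052.07], [-0.0, -0.69, -0.72, 1204.37], [0.0, 0.0, 0.0, 1.0]]
wrist [[314.7, 0.0, 254.2], [0.0, 314.7, 192.6], [0.0, 0.0, 1.0]] [[0.4, -0.87, -0.28, 293.58], [-0.91, -0.38, -0.12, -470.79], [-0.0, 0.31, -0.95, 372.23], [0.0, 0.0, 0.0, 1.0]]
```

View pics/scene0.png

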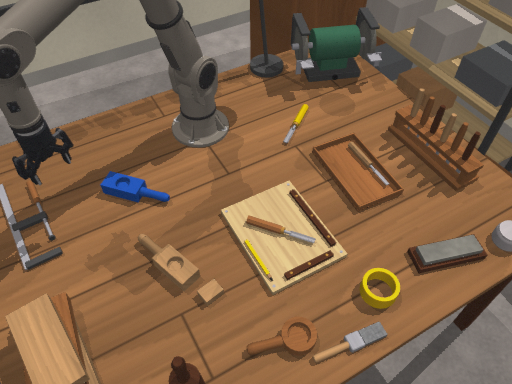

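View pics/side0.png

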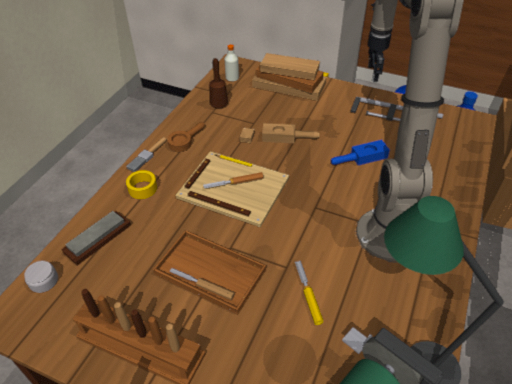

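View pics/wrist0.png

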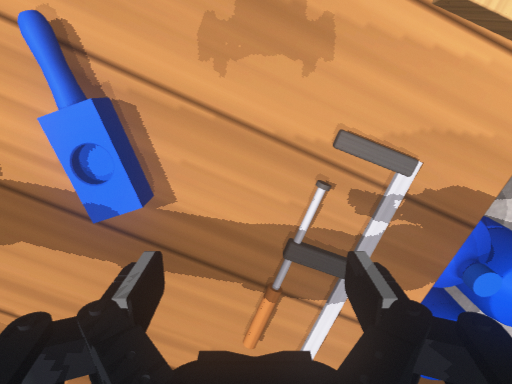

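```bash
python3 - <<'E'
from h import *
i,K,W=load('scene0'); c=i[170:305,110:360]; cv2.imwrite('pics/cs.png',cv2.resize(c,None,fx=3.2,fy=3.2,interpolation=2)[:,:,::-1])
i,K,W=load('side0'); c=i[110:310,145:335]; cv2.imwrite('pics/cd.png',cv2.resize(c,None,fx=3,fy=3,interpolation=2)[:,:,::-1])
E
```

```text
(no output)
```

View pics/cs.png

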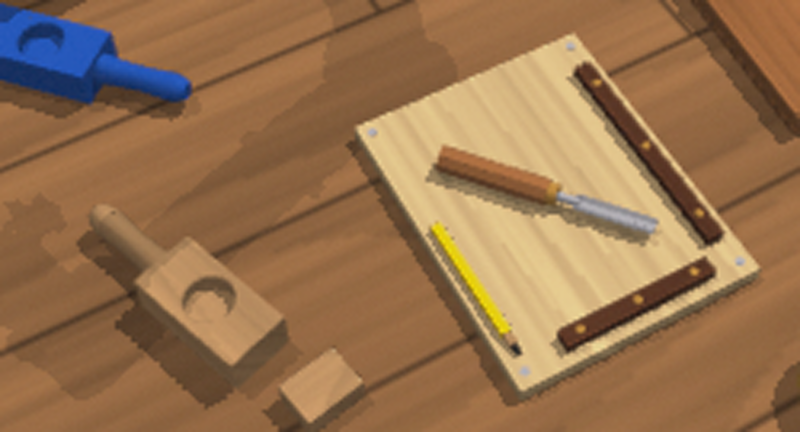

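View pics/cd.png

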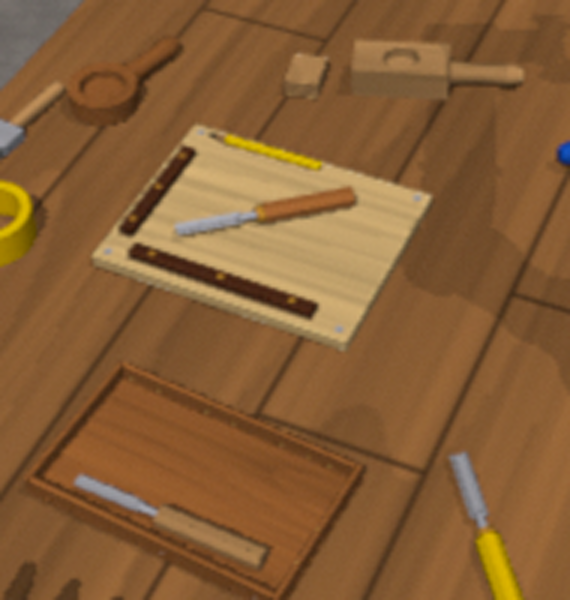

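```bash
python3 - <<'E'
from h import *
i,K,W=load('scene0'); j,K2,W2=load('side0')
S=lambda p:np.array(p,float)/3.2+[110,170]
D=lambda p:np.array(p,float)/3+[145,110]
def show(n,s,d,z):
    a=cast(K,W,S(s),z); b=cast(K2,W2,D(d),z) if d is not None else None
    print(n,'scene',a[:,:2].round(0).tolist(),'side',None if b is None else b[:,:2].round(0).tolist()); return a,b
def fit(P,M):
    P=P[:,:2];M=np.array(M,float);pc=P.mean(0);mc=M.mean(0)
    th=np.arctan2(np.sum((M-mc)[:,0]*(P-pc)[:,1]-(M-mc)[:,1]*(P-pc)[:,0]),np.sum((M-mc)*(P-pc)))
    r=np.array([[np.cos(th),-np.sin(th)],[np.sin(th),np.cos(th)]]);t=pc-r@mc
    print('  fit',t.round(1),'deg',np.degrees(th).round(2),'res',np.abs(P-(M@r.T+t)).max().round(1))
M=[[-160,125],[-160,-125],[160,-125],[160,125]]
a,b=show('board',[(575,35),(357,127),(520,392),(759,270)],[(345,346),(432,196),(197,126),(93,260)],18); fit(a,M);fit(b,M)
a,b=show('tray',[(0,0)],[(125,364),(31,476),(276,600),(365,466)],28);fit(b,[[145,-85],[145,85],[-145,85],[-145,-85]])
a,b=show('gouge butt,tip',[(440,158),(655,227)],[(353,196),(178,231)],30); print(np.linalg.norm(a[0]-a[1]),np.linalg.norm(b[0]-b[1]))
a,b=show('blank top',[(137,284),(190,235),(286,322),(234,365)],[(449,75),(449,46),(355,42),(353,71)],42)
M=[[-62,31],[-62,-31],[62,-31],[62,31]]
fit(a,[[-62,-31],[-62,31],[62,31],[62,-31]]);fit(b,M)
a,b=show('handle end',[(98,210)],[(520,73)],21)
a,b=show('offcut top',[(282,388),(333,350),(362,378),(312,418)],None,26)
a,b=show('pencil',[(436,227),(517,350)],[(321,165),(213,136)],25)
E
```

```text
board scene [[399.0, 139.0], [393.0, -107.0], [710.0, -115.0], [714.0, 132.0]] side [[389.0, 144.0], [387.0, -109.0], [702.0, -110.0], [703.0, 141.0]]
  fit [553.9  12.3] deg -1.23 res 2.3
  fit [545.6  16.3] deg -0.35 res 3.1
tray scene [[72.0, -354.0]] side [[589.0, 266.0], [603.0, 427.0], [323.0, 455.0], [306.0, 285.0]]
  fit [455.2 358.4] deg -4.91 res 4.9
gouge butt,tip scene [[473.0, -60.0], [636.0, 72.0]] side [[469.0, -61.0], [630.0, 72.0]]
209.9072590385338 208.91058500568533
blank top scene [[467.0, -357.0], [444.0, -297.0], [565.0, -261.0], [580.0, -315.0]] side [[439.0, -300.0], [460.0, -356.0], [576.0, -315.0], [554.0, -259.0]]
  fit [ 514.1 -307.5] deg 18.52 res 2.4
  fit [ 507.4 -307.6] deg 19.74 res 2.1
handle end scene [[362.0, -358.0]] side [[365.0, -365.0]]
offcut top scene [[611.0, -287.0], [601.0, -235.0], [636.0, -225.0], [648.0, -278.0]] side None
pencil scene [[535.0, -98.0], [678.0, -99.0]] side [[527.0, -100.0], [671.0, -95.0]]
```

Candidates for the gouge: the brown-handled one on the board (scene 280,231), the yellow look-alike (297,123), and the tray chisel (370,165). I choose the one on the board. Candidates for the blank: the pale paddle (167,262), the blue one (133,188), and the round-headed one (285,338). I choose the pale one. Next I go above the gouge for a close view.

```bash
python3 -m pendant '[[[22,35,0],1.1,0.8],[[22,35,0],1.1,0.8],[[22,35,0],1.1,0.8],[[22,35,0],1.1,0.8],[[22,35,0],1.1,0.8],[[22,35,0],1.1,0.8],[[22,35,0],1.1,0.8],[[22,35,0],1.1,0.8],[[22,35,0],1.1,0.8],[[22,35,0],1.1,0.8],[[22,35,0],1.1,0.8],[[22,35,0],1.1,0.8],[[22,35,-5],1.1,0.8],[[22,35,-5],1.1,0.8],[[0,0,0],0,0.8],[[0,0,0],0,0.8]]'
python3 - <<'E'
from h import *
o=arm.get_obs();print(o['t'],o['tcp_pos'],o['tcp_rot'],o['gripper_width']);snap('wrist','w1')
E
```

```text
t: 1.75
tcp_pos: [529.9, -12.1, 220.6]
tcp_rot: [-1.572, 0.001, -0.883]
ft_force: [-1.1, 0.4, 1.0]
gripper_width: 68.3
1.75 [529.93923944 -12.13256076 220.581895  ] [-1.57207357e+00  1.07273221e-03 -8.83382067e-01] 68.33413765712704
```

View pics/w1.png

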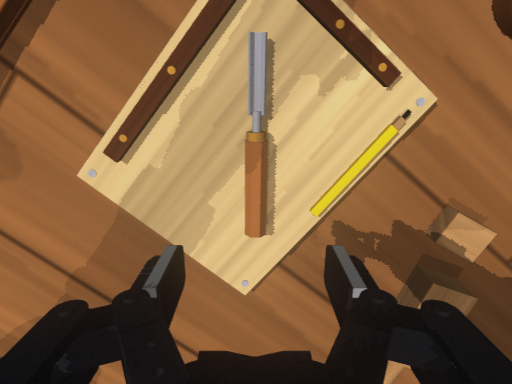

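```bash
python3 - <<'E'
from h import *
i,K,W=load('w1')
for n,p,z in [('tip',(258,32),30),('butt',(256,237),30),('ferrule',(256,137),32),('bNL',(78,176),18),('bNR',(246,294),18),('bFR',(437,98),18),('penc',(316,212),24),('fence near inner top',(117,161),30),('fence outer',(104,152),30),('fence inner up',(237,0),30),('end right inner top',(386,87),30),('end right outer',(400,75),30),('end inner up',(297,0),30)]:
    print(n,cast(K,W,p,z)[0].round(1))
def fitline(a,b): 
    d=b-a; return np.degrees(np.arctan2(d[1],d[0]))
t,b=cast(K,W,(258,32),30)[0],cast(K,W,(256,237),30)[0]
print(fitline(b,t),np.linalg.norm(t-b),(t+b)/2)
u,v=cast(K,W,(117,161),30)[0],cast(K,W,(237,0),30)[0];print('fence',fitline(u,v))
u,v=cast(K,W,(386,87),30)[0],cast(K,W,(297,0),30)[0];print('end',fitline(u,v))
u,v=cast(K,W,(246,294),18)[0],cast(K,W,(437,98),18)[0];print('right edge',fitline(u,v),np.linalg.norm(u-v))
u,v=cast(K,W,(246,294),18)[0],cast(K,W,(78,176),18)[0];print('near edge',fitline(u,v),np.linalg.norm(u-v))
E
```

```text
tip [633.9  68.9  30. ]
butt [466.6 -66.4  30. ]
ferrule [556.1   7.3  32. ]
bNL [393.1 133.8  18. ]
bNR [ 391.7 -111.5   18. ]
bFR [ 706.4 -114.9   18. ]
penc [ 532.8 -101.6   24. ]
fence near inner top [441.3 106.4  30. ]
fence outer [440.9 122.3  30. ]
fence inner up [642.2 100.9  30. ]
end right inner top [676.9 -61.9  30. ]
end right outer [693.5 -64.4  30. ]
end inner up [677.5  58.   30. ]
38.95333612212438 215.18143298544842 [550.24829863   1.22027922  30.        ]
fence -1.5495995936250158
end 89.74645689885443
right edge -0.6136113524567041 314.73862125271063
near edge 89.65946199760909 245.32320373194204
```

```bash
python3 -m pendant '[[[1,-1,-30],0,0.7],[[0,0,-30],0,0.7],[[0,0,-30],0,0.7],[[0,0,-30],0,0.7],[[0,0,-30],0,0.7],[[0,0,-20],0,0.7],[[0,0,-15],0,0.7],[[0,0,-8],0,0.7],[[0,0,-3],0,0.7],[[0,0,0],0,0.7]]'
python3 - <<'E'
from h import *
snap('wrist','w2')
E
```

```text
t: 2.8
tcp_pos: [531.3, -15.1, 25.6]
tcp_rot: [-1.571, -0.001, -0.888]
ft_force: [-0.3, -0.1, 0.2]
gripper_width: 59.7
```

View pics/w2.png

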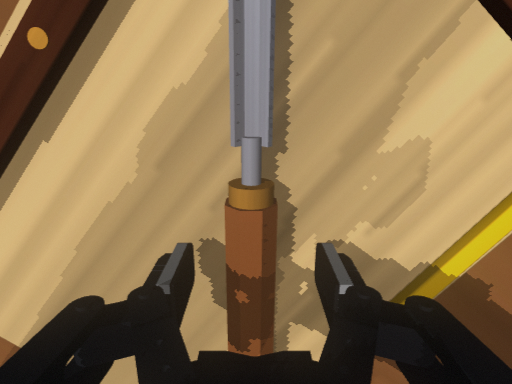

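```bash
python3 -m pendant '[[[0,0,-5],0,0.6],[[0,0,0],0,0.4],[[0,0,0],0,0.1],[[0,0,0],0,0.1],[[0,0,0],0,0.1],[[0,0,0],0,0.1],[[0,0,0],0,0.1]]' 60; python3 -m pendant '[[[0,0,10],0,0.1],[[0,0,20],0,0.1],[[0,0,30],0,0.1],[[0,0,30],0,0.1],[[0,0,30],0,0.1],[[0,0,0],0,0.1]]'
python3 - <<'E'
from h import *
snap('wrist','w3');snap('side','s3')
E
```

```text
t: 3.55
tcp_pos: [531.6, -14.0, 20.8]
tcp_rot: [-1.57, -0.001, -0.886]
ft_force: [-1.0, -0.7, 3.4]
gripper_width: 22.5
t: 4.15
tcp_pos: [534.4, -13.8, 145.0]
tcp_rot: [-1.564, -0.006, -0.886]
ft_force: [0.1, 1.0, -0.8]
gripper_width: 22.4
```

View pics/w3.png

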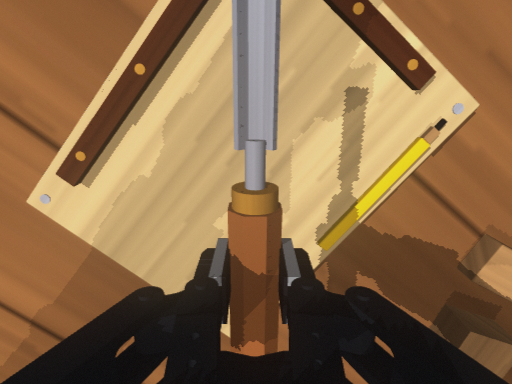

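View pics/s3.png

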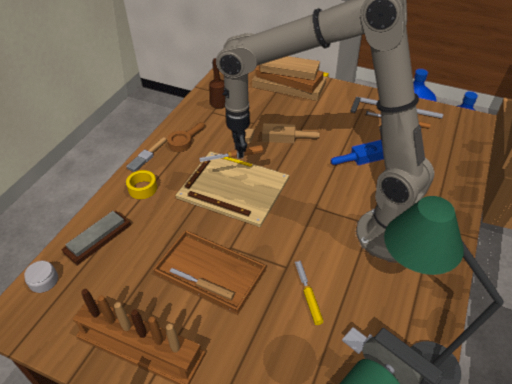

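```bash
python3 - <<'E'
from h import *
i,K,W=load('scene0'); c=i[125:220,300:415]; cv2.imwrite('pics/ct.png',cv2.resize(c,None,fx=6,fy=6,interpolation=2)[:,:,::-1])
i,K,W=load('side0'); c=i[225:315,145:275]; cv2.imwrite('pics/ct2.png',cv2.resize(c,None,fx=6,fy=6,interpolation=2)[:,:,::-1])
E
```

```text
(no output)
```

View pics/ct.png

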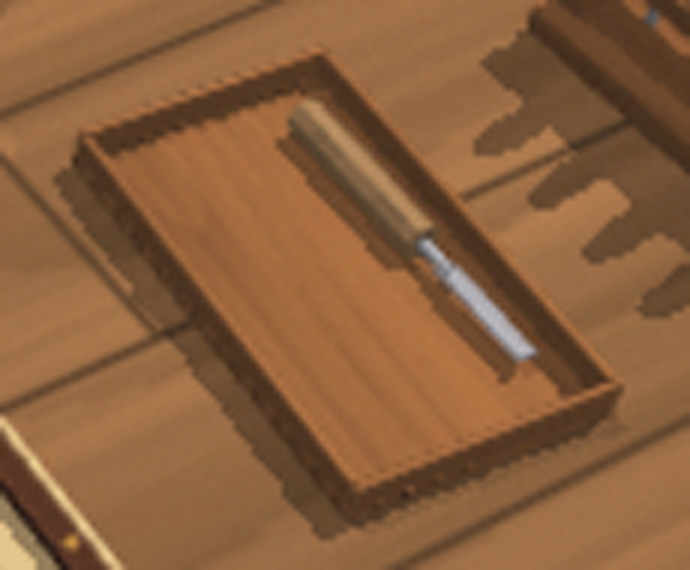

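View pics/ct2.png

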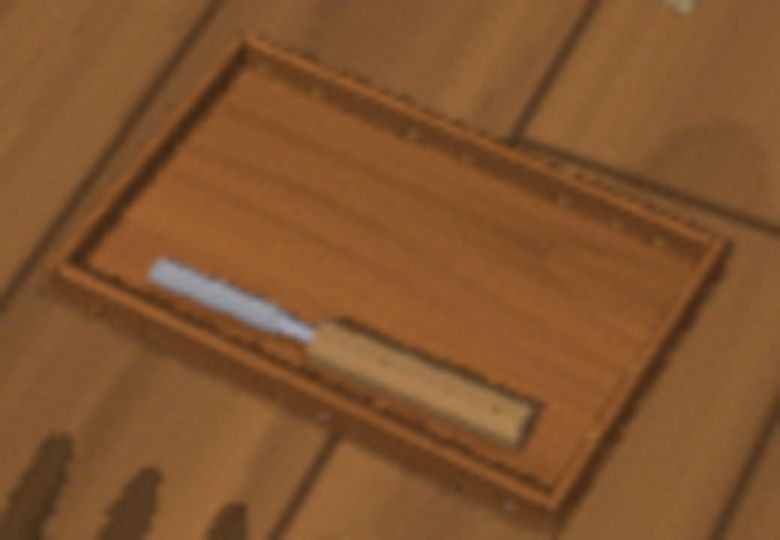

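```bash
python3 - <<'E'
from h import *
i,K,W=load('scene0'); j,K2,W2=load('side0')
a=cast(K,W,np.array([(360,495),(622,386),(320,52),(78,137)])/6+[300,125],28)
b=cast(K2,W2,np.array([(247,36),(55,268),(555,508),(730,243)])/6+[145,225],28)
for q in(a,b):
    q=q[:,:2];print(q.round(0).tolist(),q.mean(0).round(1)); d=q[0]-q[3]+q[1]-q[2];print(np.degrees(np.arctan2(d[1],d[0])),[np.linalg.norm(q[k]-q[k-1]).round(0) for k in range(4)])
E
```

```text
[[604.0, 263.0], [615.0, 430.0], [331.0, 449.0], [318.0, 285.0]] [467.  356.8]
-4.050413317152956 [np.float64(286.0), np.float64(167.0), np.float64(285.0), np.float64(165.0)]
[[591.0, 266.0], [605.0, 432.0], [322.0, 453.0], [306.0, 286.0]] [455.8 359.1]
-4.238329153510684 [np.float64(286.0), np.float64(166.0), np.float64(284.0), np.float64(168.0)]
```

```bash
python3 -m pendant '[[[-10,25,5],-4.3,0.1],[[-10,35,5],-4.3,0.1],[[-10,35,0],-4.3,0.1],[[-10,36,0],-4.3,0.1],[[-10,36,0],-4.3,0.1],[[-10,36,0],-4.3,0.1],[[-10,36,0],-4.3,0.1],[[-10,36,0],-4.3,0.1],[[-10,36,0],-4.3,0.1],[[-10,35,0],-4.3,0.1],[[0,0,0],0,0.1],[[0,0,0],0,0.1]]'
python3 - <<'E'
from h import *
o=arm.get_obs();snap('wrist','w4')
E
```

```text
t: 5.45
tcp_pos: [429.3, 332.0, 148.4]
tcp_rot: [-1.574, -0.003, -1.633]
ft_force: [0.2, -0.7, -1.2]
gripper_width: 22.3
```

View pics/w4.png

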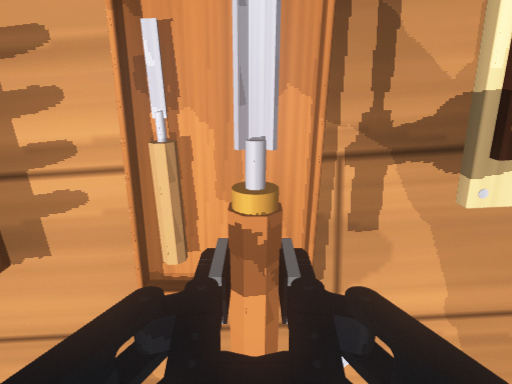

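```bash
python3 - <<'E'
from h import *
i,K,W=load('w4')
for p,z in [((140,283),28),((190,281),28),((112,0),28),((137,270),28),((333,0),28),((313,240),28)]: print(p,cast(K,W,p,z)[0].round(0))
c=i[230:340,100:420]; cv2.imwrite('pics/c4.png',cv2.resize(c,None,fx=2.5,fy=2.5)[:,:,::-1])
E
```

```text
(140, 283) [338. 448.  28.]
(190, 281) [337. 399.  28.]
(112, 0) [577. 426.  28.]
(137, 270) [353. 448.  28.]
(333, 0) [567. 265.  28.]
(313, 240) [373. 281.  28.]
```

View pics/c4.png

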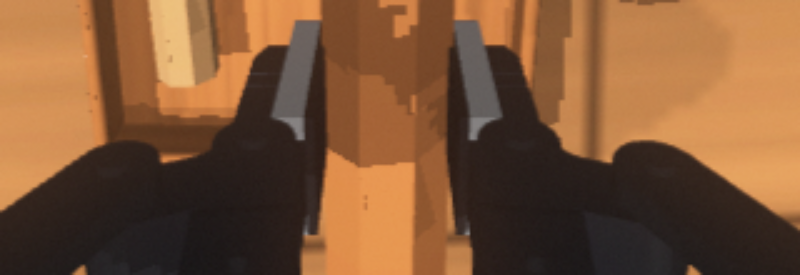

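```bash
python3 -m pendant '[[[4,0,-25],0,0.1],[[0,0,-30],0,0.1],[[0,0,-30],0,0.1],[[0,0,-25],0,0.1],[[0,0,-12],0,0.1],[[0,0,-8],0,0.1],[[0,0,-4],0,0.1],[[0,0,0],0,0.1]]'
```

```text
t: 6.3
tcp_pos: [435.7, 331.8, 16.6]
tcp_rot: [-1.57, 0.0, -1.637]
ft_force: [0.0, -0.9, -0.9]
gripper_width: 22.3
```

```bash
python3 -m pendant '[[[0,0,-3],0,0.1],[[0,0,-2],0,0.1],[[0,0,-1],0,0.1],[[0,0,-1],0,0.1],[[0,0,0],0,0.1]]'
```

```text
t: 6.8
tcp_pos: [435.1, 331.9, 9.3]
tcp_rot: [-1.571, -0.0, -1.637]
ft_force: [0.8, 0.1, -1.6]
gripper_width: 22.3
```

```bash
python3 -m pendant '[[[0,0,-1],0,0.1],[[0,0,0],0,0.1],[[0,0,0],0,0.3],[[0,0,0],0,0.4],[[0,0,0],0,0.45],[[0,0,0],0,0.45],[[0,0,0],0,0.45]]'; python3 -m pendant '[[[0,0,20],0,0.45],[[0,0,35],0,0.45],[[0,0,45],0,0.45],[[0,0,40],0,0.45],[[0,0,0],0,0.6]]'
python3 - <<'E'
from h import *
snap('wrist','w5')
E
```

```text
t: 7.5
tcp_pos: [435.2, 331.8, 8.2]
tcp_rot: [-1.571, -0.0, -1.637]
ft_force: [0.2, 0.4, 0.7]
gripper_width: 38.6
t: 8.0
tcp_pos: [438.6, 335.4, 155.0]
tcp_rot: [-1.56, 0.009, -1.637]
ft_force: [0.9, 0.7, 0.1]
gripper_width: 50.6
```

View pics/w5.png

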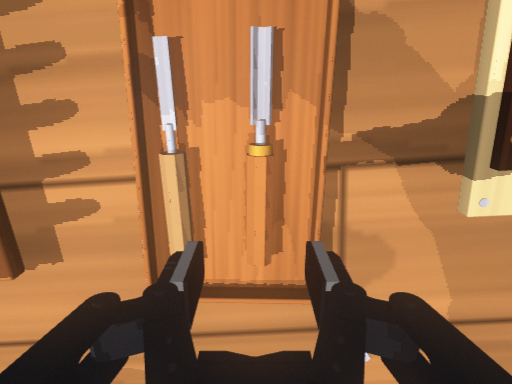

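```bash
python3 -m pendant '[[[5,-25,5],1.6,1],[[5,-44,5],1.6,1],[[5,-44,5],1.6,1],[[5,-44,5],1.6,1],[[5,-44,5],1.6,1],[[5,-44,5],1.6,1],[[5,-44,5],1.6,1],[[5,-44,5],1.6,1],[[5,-44,5],1.6,1],[[5,-44,5],1.6,1],[[5,-44,5],1.6,1],[[5,-44,0],1.6,1],[[5,-44,0],1.6,1],[[5,-44,0],1.6,1],[[0,-44,0],0.5,1],[[0,0,0],0,1],[[0,0,0],0,1]]'
python3 - <<'E'
from h import *
o=arm.get_obs();snap('wrist','w6')
E
```

```text
t: 9.75
tcp_pos: [503.7, -310.1, 201.1]
tcp_rot: [-1.573, 0.003, -1.24]
ft_force: [1.0, 1.2, 0.0]
gripper_width: 85.6
```

View pics/w6.png

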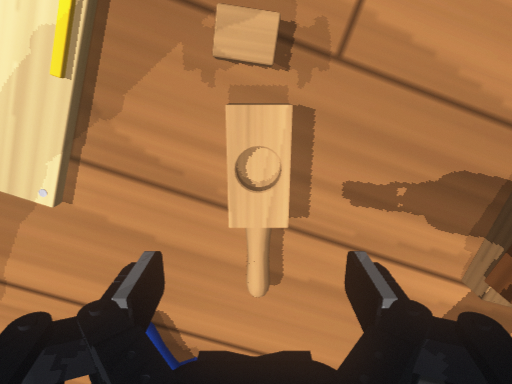

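```bash
python3 - <<'E'
from h import *
i,K,W=load('w6')
q=cast(K,W,np.array([(226,104),(291,105),(289,229),(229,228)]),42)[:,:2]
print(q.round(1).tolist(),q.mean(0),[np.linalg.norm(q[k]-q[k-1]).round(1) for k in range(4)])
d=q[0]-q[3]+q[1]-q[2];print(np.degrees(np.arctan2(d[1],d[0])))
print('offcut near edge',cast(K,W,[(214,57),(275,66)],26).round(0).tolist(), 'handle end',cast(K,W,(258,297),21))
E
```

```text
[[558.2, -263.5], [576.7, -320.4], [459.4, -363.1], [440.1, -303.5]] [ 508.59799429 -312.62926277] [np.float64(124.7), np.float64(59.9), np.float64(124.9), np.float64(62.6)]
19.382378354887752
offcut near edge [[594.0, -239.0, 26.0], [605.0, -296.0, 26.0]] handle end [[ 355.22444532 -365.18476976   21.        ]]
```

```bash
python3 -m pendant '[[[-4,-3,-30],0.2,1],[[-3,-2,-35],0,1],[[0,0,-35],0,1],[[0,0,-30],0,1],[[0,0,-25],0,1],[[0,0,-15],0,1],[[0,0,-8],0,1],[[0,0,-4],0,1],[[0,0,0],0,1]]'
python3 - <<'E'
from h import *
o=arm.get_obs();print(o['tcp_pos']);snap('wrist','w7')
E
```

```text
t: 10.7
tcp_pos: [498.6, -313.2, 21.4]
tcp_rot: [-1.57, 0.0, -1.232]
ft_force: [-0.2, 0.9, 0.5]
gripper_width: 85.3
[ 498.59874233 -313.16202897   21.4185486 ]
```

View pics/w7.png

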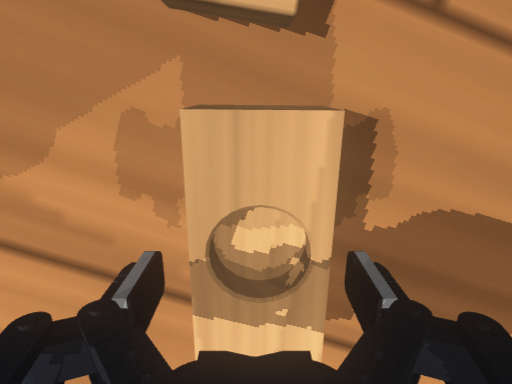

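```bash
python3 -m pendant '[[[0,-1,-3],0,1],[[0,-1,-1],0,0.9],[[0,0,0],0,0.8],[[0,0,0],0,0.6],[[0,0,0],0,0.5],[[0,0,0],0,0.4],[[0,0,0],0,0.4],[[0,0,0],0,0.4],[[0,0,0],0,0.4]]' 90; python3 -m pendant '[[[0,0,10],0,0.4],[[0,0,20],0,0.4],[[0,0,30],0,0.4],[[0,0,30],0,0.4],[[0,0,20],0,0.4],[[0,0,0],0,0.4],[[0,0,0],0,0.4]]'
python3 - <<'E'
from h import *
o=arm.get_obs();print(o['wrist_torque']);snap('wrist','w8');i,K,W=snap('side','s8')
c=i[90:190,190:340]; cv2.imwrite('pics/c8.png',cv2.resize(c,None,fx=5,fy=5,interpolation=2)[:,:,::-1])
E
```

```text
t: 11.65
tcp_pos: [498.5, -316.5, 18.1]
tcp_rot: [-1.57, -0.001, -1.234]
ft_force: [-0.6, 0.9, 5.4]
gripper_width: 60.0
t: 12.35
tcp_pos: [497.6, -315.7, 126.4]
tcp_rot: [-1.572, 0.001, -1.233]
ft_force: [-1.0, 0.6, -3.4]
gripper_width: 60.4
[ 0.01199874 -0.00416714 -0.01770902]
```

View pics/w8.png

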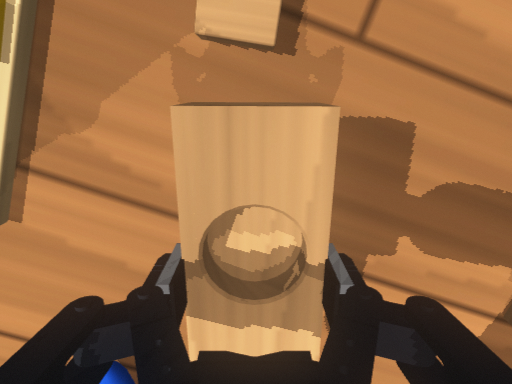

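View pics/c8.png

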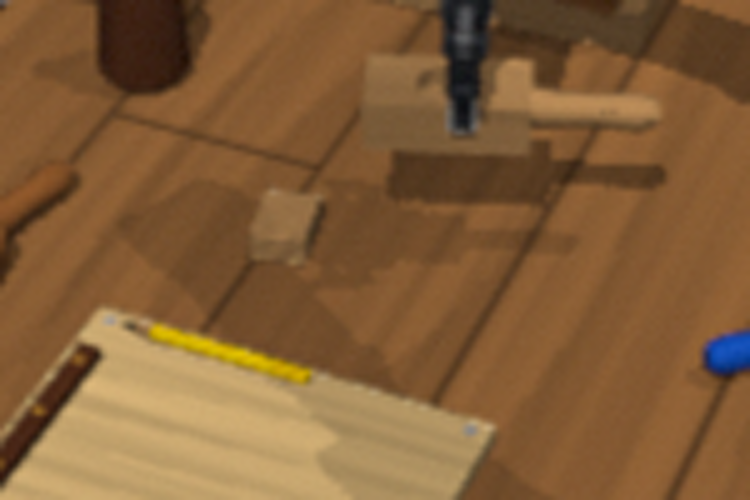

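```bash
python3 - <<'E'
from h import *
i,K,W=load('w8')
q=cast(K,W,[(172,106),(340,106)],150.3)[:,:2];m=q.mean(0)-[497.6,-315.7];print(q,np.linalg.norm(q[0]-q[1]),np.linalg.norm(m),np.degrees(np.arctan2(m[1],m[0])))
d=q[0]-q[1];print(np.degrees(np.arctan2(d[1],d[0]))-90)
E
python3 -m pendant '[[[4,20,5],-1.8,0.4],[[8,34,5],-1.8,0.4],[[9,35,0],-1.8,0.4],[[9,36,0],-1.8,0.4],[[9,36,0],-1.8,0.4],[[9,36,0],-1.8,0.4],[[9,36,0],-1.8,0.4],[[9,36,0],-1.8,0.4],[[9,36,0],-1.8,0.4],[[9,36,0],-1.8,0.4],[[9,36,0],-1.8,0.4],[[4,0,0],0,0.4],[[0,0,0],0,0.4]]'
python3 - <<'E'
from h import *
snap('wrist','w9')
E
```

```text
[[ 556.80225357 -263.19677012]
 [ 576.89450778 -320.54192005]] 60.763187043270506 73.2341337031712 18.990032201663897
19.30913821170911
t: 13.75
tcp_pos: [594.3, 62.5, 135.3]
tcp_rot: [-1.574, -0.0, -1.575]
ft_force: [0.1, -0.9, -4.0]
gripper_width: 60.0
```

View pics/w9.png

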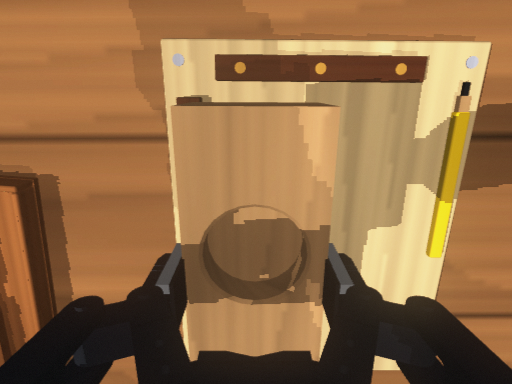

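```bash
python3 - <<'E'
from h import *
i,K,W=load('w9')
c=i[35:125,150:440]; cv2.imwrite('pics/c9.png',cv2.resize(c,None,fx=2.7,fy=2.7,interpolation=2)[:,:,::-1])
for n,p,z in [('endL',(215,81),30),('endR',(426,81),30),('fence out',(178,98),30),('fence in',(203,97),30),('blankFL',(172,106),159.5),('blankFR',(340,106),159.5),('bFL',(162,40),18),('bFR',(491,42),18)]: print(n,cast(K,W,p,z)[0].round(1))
E
```

```text
endL [679.6  91.1  30. ]
endR [678.8 -65.   30. ]
fence out [667.7 119.5  30. ]
fence in [668.3 100.6  30. ]
blankFL [667.7  91.9 159.5]
blankFR [667.4  31.4 159.5]
bFL [709.  130.9  18. ]
bFR [ 706.4 -115.4   18. ]
```

View pics/c9.png

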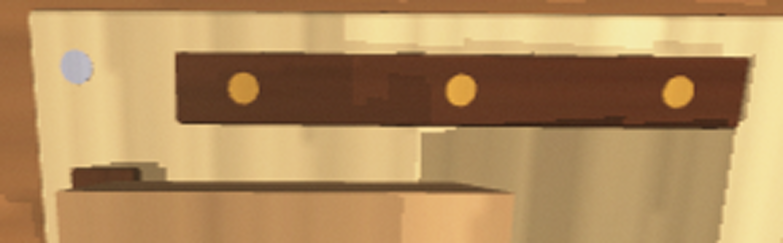

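```bash
python3 -m pendant '[[[0,0,-25],-0.4,0.4],[[0,0,-30],0,0.4],[[0,0,-20],0,0.4],[[0,0,-10],0,0.4],[[0,0,-5],0,0.4],[[0,0,-3],0,0.4],[[0,0,0],0,0.4],[[0,0,0],0,0.4]]'
```

```text
t: 14.6
tcp_pos: [596.1, 60.9, 45.4]
tcp_rot: [-1.569, 0.0, -1.586]
ft_force: [0.5, 0.3, -2.8]
gripper_width: 60.1
```

```bash
python3 -m pendant '[[[0,0,-4],0,0.4],[[0,0,-2],0,0.4],[[0,0,-1],0,0.4],[[0,0,0],0,0.4]]';python3 -m pendant '[[[0,0,-1],0,0.4],[[0,0,0],0,0.4]]'; python3 -m pendant '[[[0,0,-1],0,0.4],[[0,0,0],0,0.4]]'
```

```text
t: 15.0
tcp_pos: [595.0, 60.8, 37.0]
tcp_rot: [-1.571, -0.0, -1.586]
ft_force: [0.2, -0.7, -4.2]
gripper_width: 60.0
t: 15.2
tcp_pos: [595.2, 60.9, 36.2]
tcp_rot: [-1.571, -0.0, -1.586]
ft_force: [-0.6, -1.1, -2.9]
gripper_width: 60.1
t: 15.4
tcp_pos: [595.4, 60.9, 36.1]
tcp_rot: [-1.57, -0.0, -1.586]
ft_force: [-1.6, -0.2, 2.9]
gripper_width: 59.7
```

```bash
python3 -m pendant '[[[0,2,0],0,0.4],[[0,2,0],0,0.4],[[0,2,0],0,0.4],[[0,1,0],0,0.4],[[0,0,0],0,0.4]]';python3 -m pendant '[[[0,1,0],0,0.4],[[0,1,0],0,0.4],[[0,0,0],0,0.4]]'; python3 -m pendant '[[[0,1,0],0,0.4],[[0,0,0],0,0.4]]'
```

```text
t: 15.9
tcp_pos: [596.4, 67.8, 36.1]
tcp_rot: [-1.568, -0.0, -1.586]
ft_force: [-0.2, -2.7, 5.3]
gripper_width: 60.5
t: 16.2
tcp_pos: [596.3, 69.3, 36.1]
tcp_rot: [-1.569, -0.0, -1.587]
ft_force: [0.2, -2.5, 5.6]
gripper_width: 60.0
t: 16.4
tcp_pos: [596.3, 70.3, 36.1]
tcp_rot: [-1.569, -0.001, -1.587]
ft_force: [0.2, -2.7, 6.1]
gripper_width: 60.1
```

```bash
for k in 1 ; do python3 -m pendant '[[[0,1,0],0,0.4],[[0,0,0],0,0.4]]';python3 -m pendant '[[[0,1,0],0,0.4],[[0,0,0],0,0.4]]'; python3 -m pendant '[[[0,1,0],0,0.4],[[0,0,0],0,0.4]]'; done
```

```text
t: 16.6
tcp_pos: [596.3, 71.3, 36.1]
tcp_rot: [-1.569, -0.001, -1.587]
ft_force: [0.4, -2.8, 5.9]
gripper_width: 59.9
t: 16.8
tcp_pos: [596.3, 72.2, 36.1]
tcp_rot: [-1.569, -0.001, -1.587]
ft_force: [-0.1, -3.2, 5.5]
gripper_width: 60.0
t: 17.0
tcp_pos: [596.2, 73.2, 36.1]
tcp_rot: [-1.569, -0.001, -1.587]
ft_force: [0.2, -3.1, 5.2]
gripper_width: 59.9
```

```bash
python3 -m pendant '[[[0,1,0],0,0.4],[[0,0,0],0,0.4]]';python3 -m pendant '[[[0,1,0],0,0.4],[[0,0,0],0,0.4]]'; python3 -m pendant '[[[0,1,0],0,0.4],[[0,0,0],0,0.4]]'
python3 - <<'E'
from h import *
snap('wrist','w10');i,K,W=snap('scene','s10')
c=i[170:295,215:360]; cv2.imwrite('pics/c10.png',cv2.resize(c,None,fx=4.5,fy=4.5,interpolation=2)[:,:,::-1])
E
```

```text
t: 17.2
tcp_pos: [596.2, 73.3, 36.1]
tcp_rot: [-1.569, -0.002, -1.587]
ft_force: [-0.1, -3.5, 6.5]
gripper_width: 60.3
t: 17.4
tcp_pos: [596.3, 73.3, 36.2]
tcp_rot: [-1.569, -0.003, -1.587]
ft_force: [0.8, -4.6, 6.1]
gripper_width: 60.3
t: 17.6
tcp_pos: [596.3, 73.4, 36.2]
tcp_rot: [-1.569, -0.005, -1.587]
ft_force: [-0.6, -5.9, 8.7]
gripper_width: 60.2
```

View pics/w10.png

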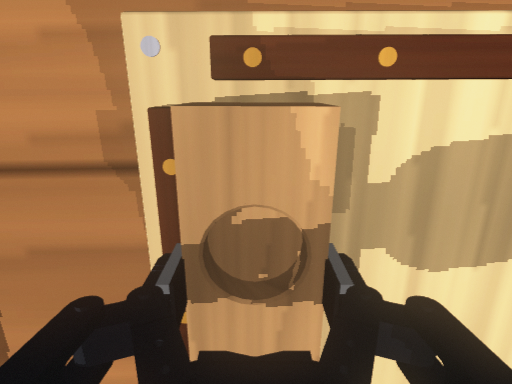

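View pics/c10.png

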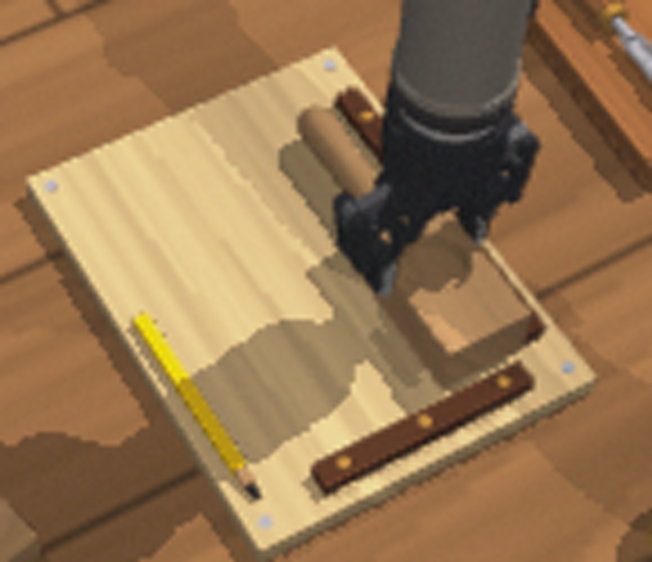

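```bash
python3 -m pendant '[[[2,0,0],0,0.4],[[2,0,0],0,0.4],[[2,0,0],0,0.4],[[2,0,0],0,0.4],[[0,0,0],0,0.4]]';python3 -m pendant '[[[1,0,0],0,0.4],[[1,0,0],0,0.4],[[0,0,0],0,0.4]]'; python3 -m pendant '[[[1,0,0],0,0.4],[[1,0,0],0,0.4],[[0,0,0],0,0.4]]'; python3 -m pendant '[[[1,0,0],0,0.4],[[1,0,0],0,0.4],[[0,0,0],0,0.4]]'
```

```text
t: 18.2
tcp_pos: [600.4, 73.4, 36.2]
tcp_rot: [-1.577, -0.006, -1.585]
ft_force: [-8.9, -7.5, 14.3]
gripper_width: 60.3
t: 18.5
tcp_pos: [602.1, 73.4, 36.2]
tcp_rot: [-1.578, -0.006, -1.585]
ft_force: [-9.2, -7.0, 14.4]
gripper_width: 60.2
t: 18.8
tcp_pos: [604.1, 73.4, 36.2]
tcp_rot: [-1.578, -0.006, -1.585]
ft_force: [-9.2, -8.2, 15.8]
gripper_width: 60.0
t: 19.1
tcp_pos: [606.1, 73.4, 36.2]
tcp_rot: [-1.578, -0.006, -1.585]
ft_force: [-10.0, -8.4, 14.6]
gripper_width: 60.0
```

```bash
python3 -m pendant '[[[1,0,1],0,0.4],[[0,0,0],0,0.4]]';python3 -m pendant '[[[1,0,0],0,0.4],[[0,0,0],0,0.4]]'; python3 -m pendant '[[[1,0,0],0,0.4],[[0,0,0],0,0.4]]'; python3 -m pendant '[[[1,0,0],0,0.4],[[0,0,0],0,0.4]]';python3 -m pendant '[[[1,0,0],0,0.4],[[0,0,0],0,0.4]]'
```

```text
t: 19.3
tcp_pos: [606.4, 73.3, 36.2]
tcp_rot: [-1.579, -0.006, -1.585]
ft_force: [-9.5, -6.2, 11.5]
gripper_width: 60.3
t: 19.5
tcp_pos: [606.4, 73.4, 36.3]
tcp_rot: [-1.581, -0.006, -1.585]
ft_force: [-10.5, -7.4, 13.5]
gripper_width: 60.3
t: 19.7
tcp_pos: [606.3, 73.4, 36.2]
tcp_rot: [-1.583, -0.006, -1.585]
ft_force: [-13.8, -7.5, 14.3]
gripper_width: 60.5
t: 19.9
tcp_pos: [606.3, 73.4, 36.3]
tcp_rot: [-1.586, -0.007, -1.585]
ft_force: [-15.5, -7.2, 17.1]
gripper_width: 60.2
t: 20.1
tcp_pos: [606.3, 73.4, 36.3]
tcp_rot: [-1.588, -0.007, -1.585]
ft_force: [-17.8, -7.7, 18.1]
gripper_width: 59.7
```

```bash
python3 -m pendant '[[[0,2,1],0,0.4],[[0,0,0],0,0.4],[[0,0,0],0,0.4]]';python3 -m pendant '[[[0,2,0],0,0.4],[[0,0,0],0,0.4],[[0,0,0],0,0.4]]'; python3 -m pendant '[[[0,2,0],0,0.4],[[0,0,0],0,0.4],[[0,0,0],0,0.4]]'
python3 - <<'E'
from h import *
print(arm.get_obs()['wrist_torque']);snap('wrist','w11');i,K,W=snap('scene','s11');i,K,W=snap('side','d11')
c=i[110:220,165:300]; cv2.imwrite('pics/c11.png',cv2.resize(c,None,fx=5,fy=5,interpolation=2)[:,:,::-1])
E
```

```text
t: 20.4
tcp_pos: [606.3, 73.4, 36.4]
tcp_rot: [-1.588, -0.01, -1.585]
ft_force: [-17.3, -10.1, 14.7]
gripper_width: 60.2
t: 20.7
tcp_pos: [606.3, 73.5, 36.5]
tcp_rot: [-1.588, -0.012, -1.586]
ft_force: [-16.9, -11.6, 16.7]
gripper_width: 60.0
t: 21.0
tcp_pos: [606.3, 73.6, 36.5]
tcp_rot: [-1.588, -0.015, -1.586]
ft_force: [-16.9, -13.5, 16.3]
gripper_width: 60.4
[-2.6090074   2.82508684  0.90165599]
```

View pics/w11.png

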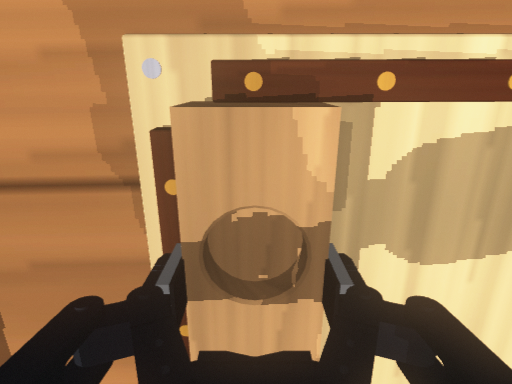

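View pics/c11.png

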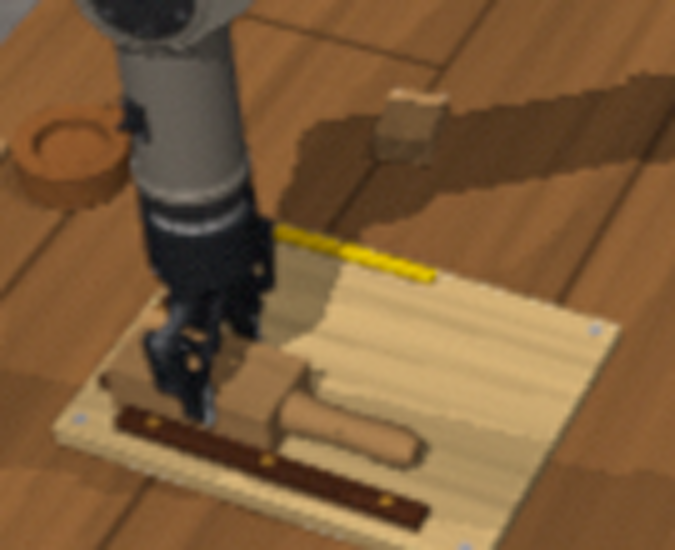

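```bash
python3 -m pendant '[[[0,2,0],0,0.4],[[0,0,0],0,0.4],[[0,0,0],0,0.4],[[0,0,0],0,0.4],[[0,0,0],0,0.4]]'
python3 - <<'E'
from h import *
a=load('w10')[0];b=load('w11')[0]
# blank outline & hollow shift in the hand between the upright (w10) and pushed (w11) views
for n,(r0,r1,c0,c1) in {'hollow':(198,300,195,315),'front':(98,120,290,350)}.items():
    g=lambda i:cv2.cvtColor(i[r0:r1,c0:c1].copy(),cv2.COLOR_RGB2GRAY).astype(np.float32)
    print(n,cv2.phaseCorrelate(g(a),g(b),cv2.createHanningWindow((c1-c0,r1-r0),cv2.CV_32F)))
i,K,W=snap('scene','s12')
for n,P in [('tray',[461,358])]: pass
c=i[125:295,215:415]; cv2.imwrite('pics/c12.png',cv2.resize(c,None,fx=3.5,fy=3.5,interpolation=2)[:,:,::-1])
E
```

```text
t: 21.65
tcp_pos: [606.3, 73.6, 36.6]
tcp_rot: [-1.589, -0.017, -1.586]
ft_force: [-18.1, -16.2, 17.7]
gripper_width: 60.1
hollow ((-0.16293923476783334, 0.6661091562273995), 0.6073906561106811)
front ((0.5627469156642348, 0.03983271021933277), 0.9828191373083327)
```

View pics/c12.png

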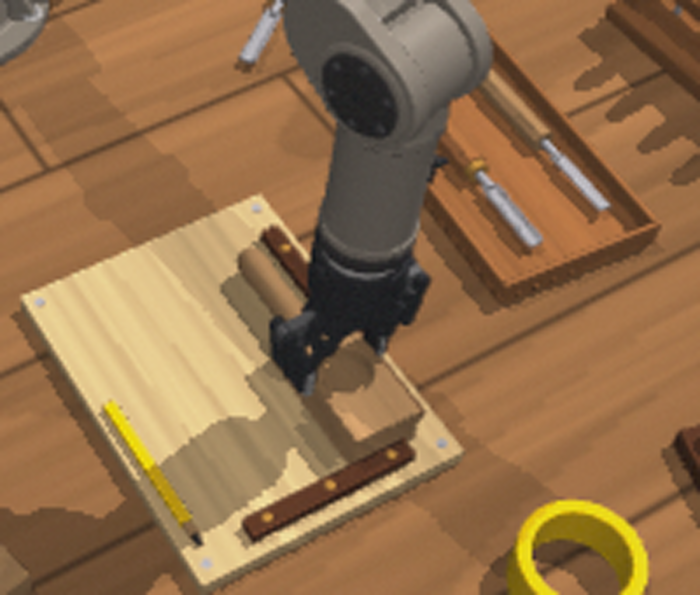

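```bash
python3 - <<'E'
from h import *
a,K,W0=load('w10');b,_,W1=load('w11')
P=cast(K,W0,[(172,106),(340,106),(189,330),(322,330)],60)
# TCP moved (596.3,73.4,36.2)->(606.3,73.6,36.5)
flat=proj(K,W1,P+[10,0.05,0]); print('flat prediction',flat.round(2).tolist())
piv=np.array([596.3+73.2,73.4+31,18])
for py,rx in [(.018,0),(0,-.015),(.018,-.015)]:
    Rm=R.from_euler('xyz',[rx,py,0]).as_matrix(); print(py,rx,proj(K,W1,(P-piv)@Rm.T+piv+[10,0.05,0]).round(2).tolist())
g=lambda i:cv2.cvtColor(i.copy(),cv2.COLOR_RGB2GRAY).astype(float)
for n,i in(('w10',a),('w11',b)):
    G=g(i); s=np.abs(np.diff(G[98:116,200:330].mean(1))); print(n,'front v profile',G[98:114,220:330].mean(1).round(0))
    print('   left u @v150,230', G[150,165:185].round(0), G[230,168:190].round(0)); print('   right', G[150,328:342].round(0))
E
```

```text
flat prediction [[172.49, 107.7], [341.76, 107.74], [190.11, 330.13], [322.23, 329.23]]
0.018 0 [[172.29, 105.51], [341.91, 105.57], [189.28, 331.63], [323.18, 330.74]]
0 -0.015 [[170.71, 107.73], [340.72, 107.95], [188.74, 330.17], [321.29, 330.72]]
0.018 -0.015 [[170.5, 105.54], [340.88, 105.72], [187.89, 331.67], [322.23, 332.24]]
w10 front v profile [126. 126. 126. 126. 106.  85.  79.  77. 137. 162. 163. 163. 163. 163.
 163. 162.]
   left u @v150,230 [ 67.  65.  65.  63.  65.  62.  61.  62.  89. 138. 152. 152. 152. 152.
 150. 150. 148. 150. 149. 149.] [ 63.  61.  63.  62.  63.  62.  62.  61.  61.  58.  59.  84. 132. 147.
 148. 147. 145. 145. 144. 143. 143. 143.]
   right [175. 175. 175. 175. 175. 173. 172. 172. 162. 132. 121. 121. 122. 124.]
w11 front v profile [ 52.  51.  51.  48.  65.  81.  80.  79.  79. 165. 170. 170. 170. 170.
 170. 170.]
   left u @v150,230 [ 71.  72.  70.  68.  67.  68.  67.  85. 131. 161. 160. 160. 161. 161.
 160. 159. 159. 158. 158. 157.] [ 67.  67.  65.  66.  68.  67.  68.  66.  67.  64.  64. 104. 158. 156.
 157. 155. 155. 154. 154. 153. 153. 151.]
   right [185. 184. 183. 184. 182. 182. 181. 182. 182. 167. 129. 129. 129. 130.]
```

```bash
python3 -m pendant '[[[0,0,0],0,0.4],[[0,0,0],0,0.4],[[0,0,0],0,0.4]]'; python3 - <<'E'
from h import *
print(workorder.hand_in())
E
```

```text
t: 22.0
tcp_pos: [606.4, 73.6, 36.6]
tcp_rot: [-1.588, -0.017, -1.586]
ft_force: [-17.3, -15.4, 17.3]
gripper_width: 60.2
the job is handed in; nothing more can be done
None
```

I laid the gouge in the tray, set the blank on the board and pushed it into the corner. I handed the job in at about 22 s with the arm still holding it there. No verdict comes back, so the result below is from my own checks.

- **Gouge:** I lowered it onto the tray floor before opening the fingers. The later pictures show it lying inside the walls, clear of the chisel.
- **Blank:** I gripped the head across its sides, set it down about 10 mm short of both stops, then slid it to the side fence and on to the end stop. Both contacts showed as the tool stopping while the force rose. The end stop was met within about 1 mm of where the camera put it. The fence was met 1 to 3 mm beyond its camera reading.
- **Final push:** the wrist reads about 17 N towards the end stop, 15 N towards the side fence and 17 N down. Friction takes part of that, so I estimate at least 7 N on the end stop and about 4 to 5 N on the fence. The contact forces themselves were not measured.
- **Tilt:** the push leans the tool by about 0.025 rad. From the wrist pictures I put the blank's own lean at about 0.012 rad, but this is only a rough estimate. Even if the blank followed the tool fully it would be under the 0.03 rad limit, though not by much.
- **Pencil, offcut and chisel:** they look unmoved in the last pictures. I did not measure them.
- **Cameras:** the scene and side views disagreed by 6 to 12 mm in x. I relied on the wrist camera and on touch for the final positions.

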